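Hold a round-bottom flask down on the touch mixer

TASK

The bench magnifier was left over the mixer: first swing its arm round towards the robot and off to the right until the lens is no longer over any part of the mixer. Then lift the stoppered amber flask by its neck out of its cork ring, set it upright in the mixer's sprung ring cradle and press it down, without ramming it, until the cradle is all the way down on its spring. Finish while still gripping the flask and holding it down there; keep it upright throughout, do not knock it against the magnifier, and leave the beaker, the reagent jar and the vial rack where they are.

Things in the scene. Friction and masses are not known exactly. Their poses are not given: they have to be found in the camera images.
- mixer: touch-run mixer, white housing 140 x 120 mm (x, y), 86 mm high, fixed; origin under its centre on the bench, x to its back, front panel faces -x; the sprung ring cradle stands on its vertical axis. Behind it, across the back of the bench, is a tall instrument cabinet (540 mm high), its front face 610 mm ahead of the robot's base axis: keep hand and wrist clear of it
- cradle_rim (a point): centre of the top rim of the sprung ring cradle, a dark rubber-lined ring with an open cup inside: outer diameter 68 mm, inner diameter 52 mm at the rim, cup 17 mm deep, rim 132 mm above the bench when up, moving down with it. The flask's bulb sits on the inner edge of the rim, its lowest point 13 mm below the rim and clear of the cup's floor
- cradle (a joint): travel of the cradle down on its spring, m: 0 is up, 0.012 is all the way down on its stop (then the gap between ring and black collar has closed from 14 mm to 2 mm). The spring pushes up with 3.6 N at the top and 10.8 N at the bottom (600 N/m), so the flask's own weight does not press it down
- lens (a point): centre of the magnifier's round lens, 96 mm over its black frame, 10 mm thick, level, 200 mm above the bench, 151 mm from the hinge axis
- grip_knob (a point): top centre of the upright black ribbed knob on the magnifier's arm, 20 mm in diameter, its sides 32 mm tall (above the 14 mm wide flat arm whose upper face is 38 mm below this point); 242 mm above the bench, 85 mm from the hinge axis; pinch it from above or push it sideways
- stand_hinge (a point): vertical hinge axis of the magnifier's arm at the arm's height (200 mm), on the 228 mm high, 13 mm thick post of the stand (base 88 mm in diameter, fixed), behind and to the right of the mixer
- magnifier (a joint): angle of the magnifier's arm, rad: at about 0 the lens is right over the cradle; grows as the arm swings counter-clockwise seen from above, towards the robot and then to the right; from about 1.0 the lens is off the mixer; stops at -0.3 and 2.1; it moves with about 1.2 N at the knob and stays where it is left; at 1.35 it is well out of the way
- flask: stoppered round-bottom flask of amber glass, 122 mm high, 0.13 to 0.22 kg, its weight low in the bulb: round bulb 64 mm in diameter, neck 28 mm in diameter from 62 to 106 mm above the lowest point (a 30 mm bead at 102 to 105 mm, look only), white stopper 27 mm in diameter above it to 122 mm; origin at the lowest point of the bulb, z up the neck
- neck (a point): point on the flask's axis halfway up the neck, 84 mm above its lowest point: where to grip; a firm grip (35 N) does not harm it and presses the cradle down without slipping
- cork_ring: loose cork ring that the flask stands in at the start, 90 mm outside, 52 mm inside, 28 mm high; origin under its centre; the flask's lowest point is 15 mm above the bench
- beaker: empty 100 ml glass beaker, 56 mm wide, 68 mm high, a bystander; origin under its centre
- reagent_jar: white plastic reagent jar with a dark cap, 64 mm wide, 113 mm high, a bystander; origin under its centre
- vial_rack: blue rack of small vials, 64 x 120 x 37 mm, a bystander; origin under its centre
Not all that is in view belongs to the job. Leave any blue or green look-alike of the flask alone.

How it is judged:
By the outcome, as a careful person would: the job done as asked, in the order asked, and still so for the second after the job is handed in, while the arm keeps its last pose, push and grip.
It also fails if it takes over 61 s, if anything falls off the work surface, if the arm or the gripper's body presses on something with over 40 N, if the wrist force passes 120 N, or if a joint passes its speed limit or range.

ROBOT

A 6-joint arm with a two-finger parallel gripper is mounted at the origin on the work surface; the furniture and walls round the work are solid. World frame = base frame: x ahead of the robot, y to its left, z up, the work surface at z = 0. Lengths are in m, angles in rad, forces in N, time in s.
With the tool pointing down it reaches from about 0.425 to 0.95 m from the base axis. Payload 3.5 kg.
Tool frame: the origin (TCP) lies on the centre line of the jaws, within the pads' length; the fingertips stand 19 mm ahead of it and the grasp point (between the pads) is the TCP; z points along the fingers, y is the line along which they close (so a half turn about z gives the same grasp; the last joint's range is limited). The gripper opens to 85 mm and grips with 20 to 120 N. Pads are 22 mm wide; open, the fingers measure 114 mm over their backs; the gripper's body (76 mm by 85 mm) begins 54 mm behind the grasp point. The pads swing forward as they close: fully open they stand 13 mm farther back than shut.
Start: joints at [-1.344, 0.286, 1.577, -0, 1.279, -0.15], TCP at [0.248, -0.628, 0.25] pointing down, gripper open.
Joint ranges: [-2.77, 2.77], [-0.9, 2.22], [0.21, 2.48], [-1.53, 4.67], [0.24, 2.81], [-2.84, 2.84]. Speed limits (rad/s): [2.79, 2.79, 3.14, 3.14, 3.14, 3.14].

INTERFACE

Orientations are given as a 3x3 rotation matrix whose columns are the frame's x, y, z axes.
In Python, from cell import telemetry, vision, workorder, spotter gives the robot as it stands.
- The arm moves only by the shell command python3 -m pendant 'ROWS' [OPENING] [FORCE]. ROWS is JSON, a list of rows, each a list of 6 numbers: the shift along the tool's x, y, z in m, then the turn, a rotation vector about the tool's x, y, z in degrees. A call has 1 to 12 rows; each row shifts and turns the commanded pose from where the row before left it, along the tool's axes as they then stand; what a row does not reach is not made up. A row lasts 1/10 s, in which the tool goes at most 50 mm and 8.59 degrees, less where a joint would pass 70% of its speed; a pose out of reach is approached as far as the arm can. A call is refused whole if a number of a shift passes 0.05 or a number of a turn 8.59, either way. A call with a gripper value outside its range is refused whole. OPENING is the opening, from 0 (shut) to 1 (fully open), set as the call begins (- or left out, the last holds). The fingers move at their own pace and stop on an object; FORCE is the grip in N (left out, the last holds). Time passes only in rows, so rows that do not move let the fingers close. It gives the time, the measured TCP pose, the force, the opening and the grip force at its end, in the units of the state.
- telemetry.read_state(): the state, without advancing time (a new reading comes with each control period).
- vision.snapshot(name): name is "scene" or "side" or "wrist"; returns a dict with "image" (400x640x3 uint8, red, green, blue), "fx", "fy", "cx", "cy" (pixels), "cam_to_world" (4x4, takes a point from camera to world coordinates). Camera axes: x right, y down, z forward; pixel columns grow to the right and rows downward; lengths in m; the calibration is good to about 2 mm. A picture is of the moment at which its call begins. There is no depth.
- workorder.sign_off(): hands the job in; it is judged then, once.
Trained networks look in a picture, given as the dict that the camera call returned (one of the last four; its "shot" number tells which), for a name from the list of things; names that differ only in an ending like _2 or _b are one class to them, and where a whole thing is asked for, a point or a joint stands for the part that bears it (a point fixed in the world has none). Each returns a list of dicts, best first, with "score" (0 to 1); they miss things now and then, are a little off and sometimes report something else, mostly with a low value. They report only what shows in the picture. A call takes as long as a camera call. They do not tell look-alikes from the thing itself.
- spotter.cut_out(picture, name): "pixels" (400x640 bool, what is visible of it) and "extent" ([left, top, right, bottom] in pixels, round what is visible of it).
The state is a dict: "time": time; "joint_pos": joint angles; "joint_velocities": joint speeds; "tau": joint torques, N m; "position": TCP position; "ee_rot": TCP orientation; "contact_force": force on the tool from outside, world axes, zero at the start; "torque": the same for the moment, N m; "width": finger opening in m; "finger_force": force on a finger pad.
Only numpy, scipy, OpenCV 4.12 (cv2) and the standard library are available. Lean on these libraries where they do the work, as an engineer would, in place of code of your own. Each camera call takes 0.05 s, during which the arm holds its last target. There are 200 camera calls.

## Working session

There is one attempt and no reset: what is moved stays moved. The work goes in short steps, Python scripts to look and compute and a shell command to move; the robot and the scene stay as the last step left them, time stands still between calls to the robot, and variables do not carry over. Pictures are saved under pics/ and viewed, at most 10 in all, crops included, and the job is handed in when it is done.

```bash
ls; mkdir -p pics
cat > h.py <<'E'
import numpy as np, cv2
from cell import telemetry, vision, workorder, spotter
def snap(n,f=None):
    p=vision.snapshot(n)
    if f: cv2.imwrite('pics/'+f,p['image'][...,::-1])
    return p
def ray(p,u,v):
    T=np.array(p['cam_to_world']); d=T[:3,:3]@np.array([(u-p['cx'])/p['fx'],(v-p['cy'])/p['fy'],1]); return T[:3,3],d/np.linalg.norm(d)
def atz(p,u,v,z):
    o,d=ray(p,u,v); return o+d*(z-o[2])/d[2]
def proj(p,X):
    T=np.array(p['cam_to_world']); c=T[:3,:3].T@(np.array(X)-T[:3,3]); return np.array([p['fx']*c[0]/c[2]+p['cx'],p['fy']*c[1]/c[2]+p['cy']])
def tri(L):
    A=np.zeros((3,3));b=np.zeros(3)
    for p,u,v in L:
        o,d=ray(p,u,v);M=np.eye(3)-np.outer(d,d);A+=M;b+=M@o
    return np.linalg.solve(A,b)
E
python3 - <<'E'
from h import *
P={n:snap(n,n+'0.png') for n in('scene','side')}
cv2.imwrite('pics/both.png',cv2.resize(np.vstack([P['scene']['image'],P['side']['image']])[...,::-1],(480,600)))
for n,p in P.items():
    print(n,np.round(p['cam_to_world'],3).tolist(),p['fx'])
    for o in ['mixer','cradle_rim','lens','grip_knob','flask','cork_ring','beaker','reagent_jar','vial_rack']:
        print(o,[(round(r['score'],2),list(map(int,r['extent'])),np.round(np.argwhere(r['pixels']).mean(0)[::-1]).tolist()) for r in spotter.cut_out(p,o)[:3]])
s=telemetry.read_state();print(s['time'],s['position'],np.round(s['ee_rot'],3).tolist())
E
```

```text
pics
scene [[-0.558, -0.571, 0.602, -0.187], [-0.83, 0.391, -0.398, 0.602], [-0.008, -0.722, -0.692, 0.922], [0.0, 0.0, 0.0, 1.0]] 438.24732579723525
mixer [(0.74, [313, 203, 376, 271], [344.0, 236.0])]
cradle_rim [(0.61, [331, 204, 354, 228], [345.0, 214.0]), (0.43, [250, 243, 279, 280], [264.0, 265.0])]
lens [(0.79, [317, 150, 378, 205], [344.0, 182.0])]
grip_knob [(0.82, [317, 149, 379, 204], [344.0, 182.0])]
flask [(0.57, [250, 242, 278, 282], [265.0, 265.0]), (0.55, [308, 257, 337, 301], [322.0, 281.0])]
cork_ring [(0.63, [251, 264, 283, 294], [268.0, 283.0])]
beaker [(0.93, [212, 243, 240, 274], [225.0, 257.0])]
reagent_jar [(0.6, [189, 252, 220, 297], [206.0, 276.0])]
vial_rack [(0.74, [242, 219, 290, 251], [266.0, 235.0])]
side [[-0.957, -0.179, 0.226, 0.278], [-0.289, 0.569, -0.77, 0.85], [0.009, -0.802, -0.597, 0.675], [0.0, 0.0, 0.0, 1.0]] 361.1122754756627
mixer [(0.89, [313, 195, 378, 258], [346.0, 224.0]), (0.63, [317, 138, 357, 188], [338.0, 171.0])]
cradle_rim [(0.63, [335, 191, 364, 212], [347.0, 201.0]), (0.45, [318, 144, 356, 187], [337.0, 171.0])]
lens [(0.93, [318, 145, 357, 187], [338.0, 170.0])]
grip_knob [(0.56, [321, 138, 359, 187], [338.0, 170.0])]
flask [(0.71, [354, 240, 380, 282], [369.0, 265.0]), (0.63, [298, 254, 329, 294], [313.0, 281.0]), (0.55, [353, 157, 372, 187], [363.0, 173.0])]
cork_ring [(0.9, [293, 285, 332, 311], [313.0, 303.0]), (0.15, [319, 145, 359, 189], [338.0, 172.0])]
beaker [(0.74, [245, 280, 271, 308], [259.0, 292.0])]
reagent_jar [(0.65, [242, 301, 281, 353], [262.0, 327.0])]
vial_rack [(0.73, [250, 242, 291, 289], [272.0, 263.0]), (0.7, [243, 302, 283, 354], [262.0, 328.0]), (0.31, [321, 140, 356, 186], [337.0, 171.0])]
1.0 [ 0.24837843 -0.62762139  0.25032859] [[0.93, 0.368, -0.0], [0.368, -0.93, 0.0], [-0.0, -0.0, -1.0]]
```

Run:
```python
import cv2,numpy as np
a=cv2.imread('pics/scene0.png')[120:310,180:480];b=cv2.imread('pics/side0.png')[120:360,220:460]
a=cv2.resize(a,None,fx=1.5*5/3,fy=1.5*5/3,interpolation=2);b=cv2.resize(b,None,fx=2,fy=2,interpolation=2)
cv2.imwrite('pics/c_scene.png',a);cv2.imwrite('pics/c_side.png',b)
```

```text
(no output)
```

View pics/c_scene.png

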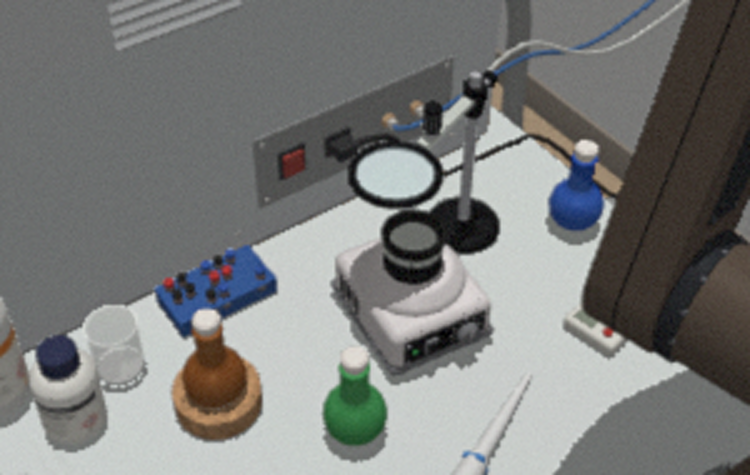

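View pics/c_side.png

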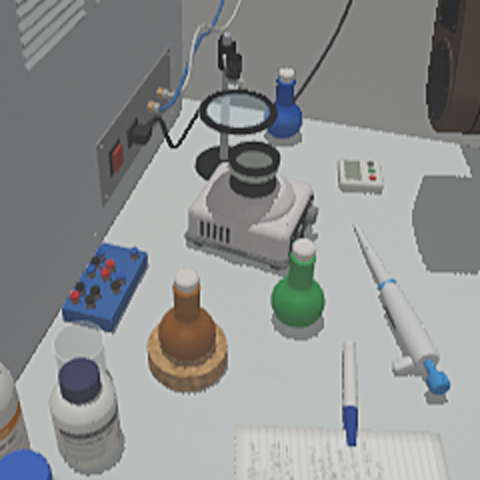

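The scene shot shows the amber flask in the cork ring at pixel (264,262). Its look-alikes are green at (322,281) and blue at (410,193), both without a ring, so I choose the amber one. The lens is at (338,189), the knob at (353,161) and the cradle rim at (345,212). In the side shot the amber flask is at (313,281).

Run:
```python
from h import *
a=snap('scene');b=snap('side')
D={'knob':((352.8,161.2),(336.5,149),.242),'post':((369,150.5),(333.5,138.5),.228),'rim':((345.2,212.4),(347,199),.132),'lens':((338.4,189.3),(339.5,176),.2),'stopper':((262.8,246.5),(313.5,257.5),.137),
'beaker':((225,248),(259,284),.068),'jar':((203,257.5),(260,304),.113),'green':((322,263),(371,243),.122),'blue':((414,180),(363,158),.122)}
for k,(u,v,z) in D.items(): print(k,np.round(tri([(a,*u),(b,*v)]),4),np.round(atz(a,*u,z),4),np.round(atz(b,*v,z),4))
# flask bulb centre / cork ring: mask based check
for p in(a,b):
    for o in('flask','cork_ring','vial_rack'):
        print(o,[(round(r['score'],2),r['extent'],np.round(atz(p,(r['extent'][0]+r['extent'][2])/2,(r['extent'][1]+r['extent'][3])/2,{'flask':.07,'cork_ring':.02,'vial_rack':.02}[o]),3)) for r in spotter.cut_out(p,o)[:2]])
```

```text
knob [0.4755 0.0638 0.2377] [0.4765 0.0636 0.242 ] [0.47   0.0781 0.242 ]
post [ 0.5023 -0.0097  0.225 ] [ 0.5017 -0.0088  0.228 ] [ 0.4991 -0.0009  0.228 ]
rim [0.4292 0.1172 0.1276] [0.4292 0.1173 0.132 ] [0.4257 0.127  0.132 ]
lens [0.4491 0.1259 0.198 ] [0.4497 0.1256 0.2   ] [0.4467 0.1318 0.2   ]
stopper [0.4449 0.3458 0.1331] [0.4437 0.3458 0.137 ] [0.4422 0.3514 0.137 ]
beaker [0.5446 0.4054 0.0765] [0.5489 0.405  0.068 ] [0.5506 0.3966 0.068 ]
jar [0.5097 0.4723 0.114 ] [0.5128 0.4708 0.113 ] [0.5083 0.4736 0.113 ]
green [0.3398 0.2491 0.1146] [0.3353 0.2521 0.122 ] [0.3388 0.2574 0.122 ]
blue [ 0.4365 -0.1278  0.1115] [ 0.4311 -0.1207  0.122 ] [ 0.4317 -0.1056  0.122 ]
flask [(0.79, [251.1, 241.6, 276.8, 284.0], array([0.45 , 0.347, 0.07 ])), (0.75, [399.8, 173.9, 425.7, 212.2], array([ 0.431, -0.126,  0.07 ]))]
cork_ring [(0.9, [251.4, 266.0, 283.5, 294.6], array([0.434, 0.351, 0.02 ]))]
vial_rack [(0.57, [243.6, 219.7, 291.3, 251.4], array([0.565, 0.278, 0.02 ]))]
flask [(0.93, [355.2, 156.0, 373.3, 192.2], array([ 0.422, -0.099,  0.07 ])), (0.83, [354.1, 239.1, 382.8, 282.6], array([0.339, 0.262, 0.07 ]))]
cork_ring [(0.94, [294.4, 287.1, 332.4, 312.3], array([0.438, 0.366, 0.02 ]))]
vial_rack [(0.63, [248.5, 242.2, 293.9, 289.7], array([0.568, 0.301, 0.02 ]))]
```

```bash
python3 -m pendant '[[0.0328,-0.0244,-0.01,0,0,0],[0.0328,-0.0244,-0.01,0,0,0],[0.0328,-0.0244,-0.01,0,0,0],[0.0328,-0.0244,-0.01,0,0,0],[0.0328,-0.0244,-0.01,0,0,0],[0.0328,-0.0244,-0.01,0,0,0],[0.0328,-0.0244,-0.01,0,0,0],[0.0328,-0.0244,-0.01,0,0,0]]' 1
python3 -m pendant '[[0.0221,-0.0402,0,0,0,0],[0.0221,-0.0402,0,0,0,0],[0.0221,-0.0402,0,0,0,0],[0.0221,-0.0402,0,0,0,0],[0.0221,-0.0402,0,0,0,0],[0.0221,-0.0402,0,0,0,0],[0.0221,-0.0402,0,0,0,0],[0.0221,-0.0402,0,0,0,0],[0.0221,-0.0402,0,0,0,0]]'
python3 -m pendant '[[0,0,0,0,0,-8.14],[0,0,0,0,0,-8.14],[0,0,0,0,0,-8.14],[0,0,0,0,0,-8.14],[0,0,0,0,0,-8.14],[0,0,0,0,0,-8.14],[0,0,0,0,0,-8.14],[0,0,0,0,0,-8.14],[0,0,0,0,0,-8.14],[0,0,0,0,0,-8.14],[0,0,0,0,0,-8.14],[0,0,0,0,0,0]]'
python3 - <<'E'
from h import *
p=snap('wrist','w1.png');np.save('w1.npy',{k:p[k] for k in p if k!='image'},allow_pickle=True)
s=telemetry.read_state();print(s['time'],s['position'],np.round(s['ee_rot'],3).tolist(),np.round(s['joint_pos'],2))
print(np.round(p['cam_to_world'],3).tolist(),proj(p,(.476,.064,.242)),proj(p,(.502,-.009,.228)),proj(p,(.429,.117,.132)))
for o in('grip_knob','lens','cradle_rim'):
    print(o,[(round(r['score'],2),r['extent']) for r in spotter.cut_out(p,o)[:2]])
E
```

```text
time: 2.2
position: [0.4212, -0.348, 0.331]
ee_rot: [[0.93, 0.368, 0.0], [0.368, -0.93, -0.0], [0.0, 0.001, -1.0]]
contact_force: [0.5, 0.2, 0.2]
width: 0.0856
finger_force: 0.0
time: 3.1
position: [0.4722, 0.0619, 0.3308]
ee_rot: [[0.93, 0.368, 0.001], [0.368, -0.93, -0.0], [0.001, 0.001, -1.0]]
contact_force: [0.2, -0.1, 0.1]
width: 0.0857
finger_force: 0.0
time: 4.3
position: [0.4723, 0.06, 0.3305]
ee_rot: [[-0.36, 0.933, 0.0], [0.933, 0.36, -0.0], [-0.0, 0.0, -1.0]]
contact_force: [0.4, 0.4, -0.4]
width: 0.0855
finger_force: 0.0
4.35 [0.47236211 0.06003849 0.33048368] [[-0.358, 0.934, 0.0], [0.934, 0.358, 0.0], [-0.0, 0.0, -1.0]] [-0.09 -0.22  1.95  0.    1.41 -0.45]
[[0.933, 0.341, 0.116, 0.443], [0.36, -0.884, -0.299, 0.136], [0.001, 0.32, -0.947, 0.454], [0.0, 0.0, 0.0, 1.0]] [326.4721236  205.32506071] [322.78261343 291.29318447] [297.54804683  96.29264316]
grip_knob [(0.87, [261.5, 25.7, 392.7, 320.9])]
lens [(0.98, [261.2, 26.9, 392.2, 322.8])]
cradle_rim []
```

View pics/w1.png

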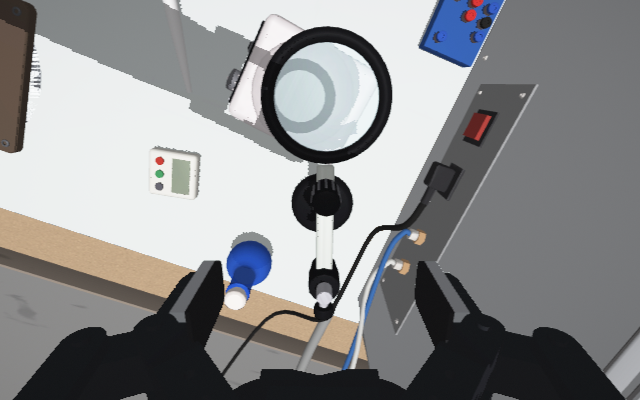

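The wrist view shows the lens at (326,94), the knob top at about (326,201) and the post top at about (323,298). My estimates project close to these.

Run:
```python
from h import *
p=np.load('w1.npy',allow_pickle=True).item()
k=atz(p,326.3,200.5,.242);l=atz(p,326.6,94.5,.205);q=atz(p,323,298,.228);print(k,l,q)
d=(l-k)[:2];print(np.linalg.norm(d),np.degrees(np.arctan2(d[1],d[0])));u=d/np.linalg.norm(d)
h=k[:2]-.085*u;print('hinge',h,'lens',h+.151*u, 'rim thru lens', )
R=telemetry.read_state()['ee_rot'];print('tool d to knob',np.array(R).T@(np.r_[k[:2],.23]-telemetry.read_state()['position']))
```

```text
[0.4746244  0.06717199 0.242     ] [0.45100145 0.12981643 0.205     ] [ 0.50442561 -0.01473784  0.228     ]
0.0669505064235737 110.66124396047998
hinge [ 0.50461597 -0.01236106] lens [0.45133683 0.12892706] rim thru lens
tool d to knob [0.00585538 0.00464943 0.10040507]
```

```bash
python3 -m pendant '[[0.002,0.0023,0.025,0,0,0],[0.002,0.0023,0.025,0,0,0],[0,0,0.025,0,0,0],[0,0,0.025,0,0,0],[0,0,0,0,0,0]]' && python3 -m pendant '[[0,0,0,0,0,0],[0,0,0,0,0,0],[0,0,0,0,0,0],[0,0,0,0,0,0],[0,0,0,0,0,0],[0,0,0,0,0,0],[0,0,0,0,0,0],[0,0,0,0,0,0]]' 0 25
```

```text
time: 5.0
position: [0.4729, 0.0656, 0.2263]
ee_rot: [[-0.359, 0.933, -0.008], [0.933, 0.359, 0.001], [0.004, -0.007, -1.0]]
contact_force: [-0.4, 0.3, -0.3]
width: 0.0852
finger_force: 0.0
time: 5.8
position: [0.4757, 0.0654, 0.2315]
ee_rot: [[-0.36, 0.933, 0.001], [0.933, 0.36, -0.0], [-0.001, 0.001, -1.0]]
contact_force: [-0.8, 0.1, 5.4]
width: 0.0193
finger_force: 25.4
```

```bash
python3 -m pendant '[[-0.0004,-0.0058,0,0,0,-4],[-0.0008,-0.0115,0,0,0,-8],[-0.0008,-0.0115,0,0,0,-8],[-0.0008,-0.0115,0,0,0,-8],[-0.0008,-0.0115,0,0,0,-8],[0,0,0,0,0,0]]'
```

```text
time: 6.4
position: [0.4347, 0.0328, 0.2314]
ee_rot: [[-0.841, 0.541, -0.001], [0.541, 0.841, 0.001], [0.002, -0.0, -1.0]]
contact_force: [-4.6, 2.1, 7.8]
width: 0.0193
finger_force: 25.6
```

```bash
python3 -m pendant '[[-0.0008,-0.0115,0,0,0,-8],[-0.0008,-0.0115,0,0,0,-8],[-0.0008,-0.0115,0,0,0,-8],[0,0,0,0,0,0]]'; python3 -m pendant '[[-0.0008,-0.0115,0,0,0,-8],[-0.0008,-0.0115,0,0,0,-8],[-0.0008,-0.0115,0,0,0,-8],[-0.0004,-0.0058,0,0,0,-4],[0,0,0,0,0,0],[0,0,0,0,0,0]]';python3 -c "
from h import *
s=telemetry.read_state();print(s['joint_pos'])"
```

```text
time: 6.8
position: [0.422, 0.0001, 0.2314]
ee_rot: [[-0.988, 0.152, -0.004], [0.152, 0.988, -0.0], [0.004, -0.001, -1.0]]
contact_force: [-9.1, 0.7, 9.2]
width: 0.0192
finger_force: 25.8
time: 7.4
position: [0.4254, -0.0404, 0.2314]
ee_rot: [[-0.945, -0.328, -0.007], [-0.328, 0.945, -0.004], [0.008, -0.001, -1.0]]
contact_force: [-11.2, -4.7, 10.1]
width: 0.0189
finger_force: 25.8
[-0.32982517 -0.2695594   2.17150252 -0.00603164  1.24472363 -2.2332861 ]
```

```bash
python3 -m pendant '[[0,0,0,0,0,0],[0,0,0,0,0,0],[0,0,0,0,0,0],[0,0,0,0,0,0],[0,0,-0.02,0,0,0],[0,0,-0.04,0,0,0],[0,0,-0.04,0,0,0]]' 0.9
python3 -m pendant '[[-0.0162,0.0399,0,0,0,0],[-0.0162,0.0399,0,0,0,0],[-0.0162,0.0399,0,0,0,0],[-0.0162,0.0399,0,0,0,0],[-0.0162,0.0399,0,0,0,0],[-0.0162,0.0399,0,0,0,0],[-0.0162,0.0399,0,0,0,0],[-0.0162,0.0399,0,0,0,0],[-0.0162,0.0399,0,0,0,0]]' 1
python3 -m pendant '[[0,0,0,0,0,8.27],[0,0,0,0,0,8.27],[0,0,0,0,0,8.27],[0,0,0,0,0,8.27],[0,0,0,0,0,8.27],[0,0,0,0,0,8.27],[0,0,0,0,0,8.27],[0,0,0,0,0,8.27],[0,0,0,0,0,8.27],[0,0,0,0,0,8.27]]'
python3 -m pendant '[[0,0,0,0,0,8.27],[0,0,0,0,0,8.27],[0,0,0,0,0,8.27],[0,0,0,0,0,8.27],[0,0,0,0,0,8.27],[0,0,0,0,0,0],[0,0,0,0,0,0]]'
python3 - <<'E'
from h import *
p=snap('wrist','w2.png');np.save('w2.npy',{k:p[k] for k in p if k!='image'},allow_pickle=True)
s=telemetry.read_state();print(s['time'],s['position'],np.round(s['ee_rot'],3).tolist(),np.round(s['joint_pos'],2))
print(proj(p,(.445,.346,.137)),proj(p,(.429,.117,.132)))
for o in('flask','cork_ring','lens','cradle_rim'):
    print(o,[(round(r['score'],2),r['extent']) for r in spotter.cut_out(p,o)[:3]])
a=snap('scene');b=snap('side')
for q in(a,b):
    for o in('lens','cradle_rim','mixer'):
        print(o,[(round(r['score'],2),r['extent'],np.round(atz(q,(r['extent'][0]+r['extent'][2])/2,(r['extent'][1]+r['extent'][3])/2,{'lens':.2}.get(o,.13)),3)) for r in spotter.cut_out(q,o)[:2]])
im=np.vstack([cv2.resize(q['image'][130:300,180:480],(600,340)) for q in(a,b)])[:, :, ::-1]
cv2.imwrite('pics/ab2.png',cv2.resize(im,(520,590)))
E
```

```text
time: 8.1
position: [0.4266, -0.0386, 0.3304]
ee_rot: [[-0.945, -0.328, -0.002], [-0.328, 0.945, 0.001], [0.002, 0.002, -1.0]]
contact_force: [0.7, -0.7, 0.1]
width: 0.0767
finger_force: 0.0
time: 9.0
position: [0.4469, 0.3503, 0.33]
ee_rot: [[-0.945, -0.328, -0.0], [-0.328, 0.945, -0.0], [0.0, -0.0, -1.0]]
contact_force: [0.4, 0.2, -0.1]
width: 0.0854
finger_force: 0.0
time: 10.0
position: [0.4471, 0.3483, 0.3298]
ee_rot: [[-0.44, 0.898, -0.001], [0.898, 0.44, -0.0], [0.0, -0.001, -1.0]]
contact_force: [-1.0, -0.8, 0.2]
width: 0.0856
finger_force: 0.0
time: 10.7
position: [0.4472, 0.3482, 0.33]
ee_rot: [[0.254, 0.967, -0.0], [0.967, -0.254, -0.0], [-0.0, -0.0, -1.0]]
contact_force: [-0.2, 0.1, 0.8]
width: 0.0852
finger_force: 0.0
10.75 [0.44715858 0.34823649 0.33007892] [[0.255, 0.967, -0.0], [0.967, -0.255, -0.0], [-0.0, -0.0, -1.0]] [ 0.48 -0.    1.76  0.    1.39  0.74]
[316.81695709 173.08157811] [352.73909729 353.37735826]
flask [(0.6, [293.6, 123.6, 349.1, 184.5])]
cork_ring [(0.65, [280.9, 111.3, 354.4, 180.9]), (0.61, [359.5, 49.2, 419.3, 105.9])]
lens []
cradle_rim [(0.97, [327.6, 322.3, 382.3, 366.7]), (0.38, [294.2, 127.1, 348.1, 181.0])]
lens [(0.59, [357.4, 149.1, 440.0, 194.5], array([ 0.417, -0.04 ,  0.2  ])), (0.38, [255.1, 242.1, 281.4, 281.4], array([0.35 , 0.377, 0.2  ]))]
cradle_rim [(0.92, [332.2, 204.9, 357.6, 228.9], array([0.418, 0.126, 0.13 ]))]
mixer [(0.76, [313.8, 201.0, 378.6, 269.4], array([0.367, 0.16 , 0.13 ])), (0.62, [250.6, 263.6, 284.9, 295.9], array([0.359, 0.38 , 0.13 ]))]
lens [(0.67, [353.4, 133.4, 402.8, 157.2], array([ 0.384, -0.053,  0.2  ]))]
cradle_rim [(0.88, [333.4, 188.9, 363.9, 210.3], array([0.422, 0.126, 0.13 ]))]
mixer [(0.85, [313.0, 196.2, 378.7, 254.7], array([0.404, 0.225, 0.13 ]))]
```

View pics/w2.png

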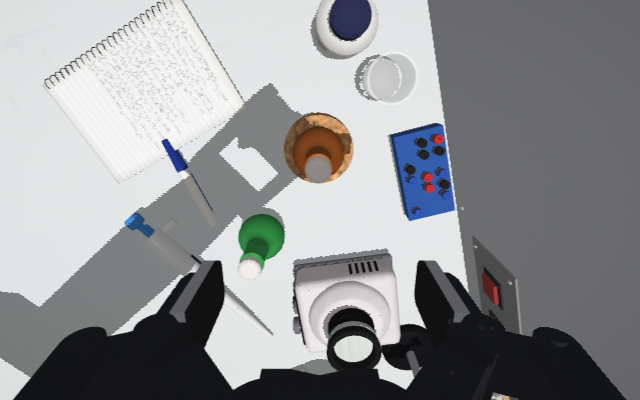

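View pics/ab2.png

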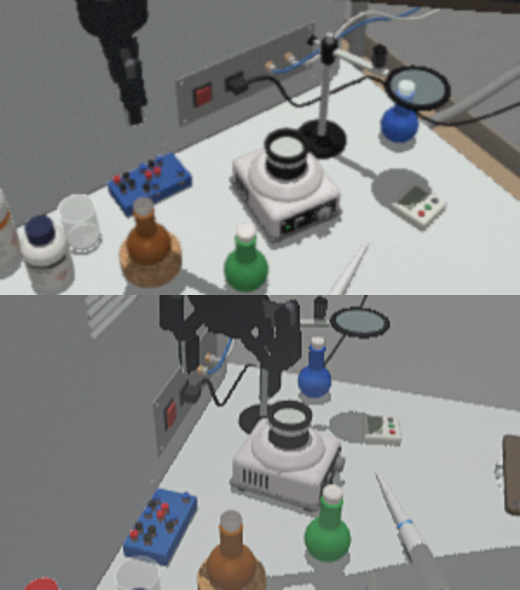

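The lens is now far right of the mixer. The amber flask in its cork ring has its stopper at (318,169) in the wrist view. Green is at (262,240), and the rim centre is about (354.5,347).

```bash
python3 - <<'E'
from h import *
p=np.load('w2.npy',allow_pickle=True).item()
im=cv2.imread('pics/w2.png')
g=cv2.cvtColor(im,6); R=g[300:380,315:395]
m=(R<75).astype(np.uint8); 
# fit ellipse to inner bright disc of cradle
n,l,st,c=cv2.connectedComponentsWithStats((R>=90).astype(np.uint8)); print([(st[i].tolist(),c[i].round(1).tolist()) for i in range(1,n) if st[i,4]>300])
h=cv2.cvtColor(im,cv2.COLOR_BGR2HSV)[140:200,290:350]
n,l,st,c=cv2.connectedComponentsWithStats((h[...,1]<60).astype(np.uint8)); print([(st[i].tolist(),(c[i]+[290,140]).round(1).tolist()) for i in range(1,n) if st[i,4]>100])
print('stopper',atz(p,318,168.5,.137),'rim',atz(p,354.5,346.5,.132), p['fx'])
for X in((.445,.346,.137),(.445,.346,.03),(.429,.117,.132)): print(proj(p,X))
E
python3 - <<'E'
import cv2,numpy as np
im=cv2.imread('pics/w2.png');cv2.imwrite('pics/w2c.png',np.hstack([cv2.resize(im[105:190,275:360],(400,400),interpolation=2),cv2.resize(im[295:380,312:397],(400,400),interpolation=2)]))
E
```

```text
[([0, 0, 80, 75, 2644], [35.8, 24.9]), ([19, 35, 39, 27, 811], [38.3, 48.2]), ([58, 53, 22, 27, 328], [69.8, 69.2])]
[([0, 17, 60, 43, 1845], [319.5, 182.6])]
stopper [0.4472877 0.3501451 0.137    ] rim [0.43333754 0.12652542 0.132     ] 335.16687501405903
[316.81695709 173.08157811]
[317.29950977 151.58365107]
[352.73909729 353.37735826]
```

View pics/w2c.png

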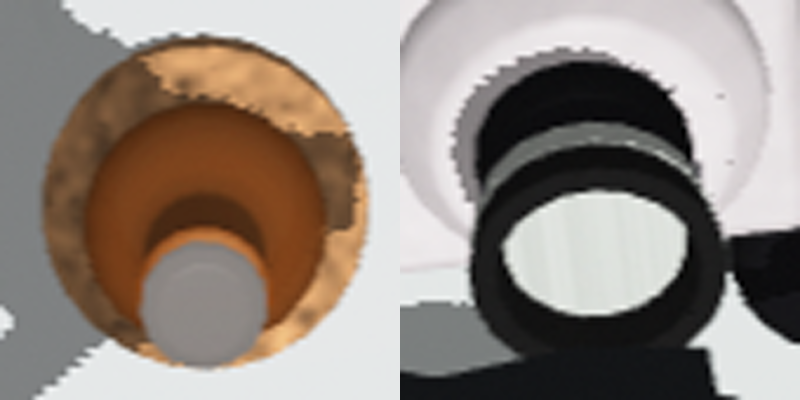

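```bash
cat > fit.py <<'E'
from h import *
from scipy.optimize import least_squares
def circ(p,x,y,z,r):
    t=np.linspace(0,2*np.pi,73);return np.array([proj(p,(x+r*np.cos(a),y+r*np.sin(a),z)) for a in t])
E
python3 - <<'E'
from fit import *
a=snap('scene','s3.png');b=snap('side','d3.png')
w=np.load('w2.npy',allow_pickle=True).item();w['image']=cv2.imread('pics/w2.png')[...,::-1]
# wrist bbox fit (left,right,top of outer rim)
f=lambda q:[(c:=circ(w,q[0],q[1],.132,.034))[:,0].min()-326.9,c[:,0].max()-381.5,c[:,1].min()-325.4]
r=least_squares(f,[.43,.12]);print('wrist',r.x,r.fun)
for p in(a,b):
    for o in('cradle_rim',):
        e=spotter.cut_out(p,o)[0]['extent']
        f=lambda q:[(c:=circ(p,q[0],q[1],.132,.034))[:,0].min()-e[0],c[:,0].max()-e[2],c[:,1].min()-e[1]]
        r2=least_squares(f,[.43,.12]);print(r2.x,r2.fun,e)
C=[]
for p,(x0,y0) in((a,(315,185)),(b,(318,172)),(w,(320,300))):
    k=8; im=cv2.resize(np.ascontiguousarray(p['image'][y0:y0+60,x0:x0+60,::-1]),None,fx=k,fy=k,interpolation=2); im=cv2.resize(p['image'][y0:y0+65,x0:x0+65,::-1],(390,390),interpolation=2)
    for (x,y),col in(((.429,.117),(0,0,255)),(tuple(r.x),(0,255,0))):
        for z,R in((.132,.034),(.132,.026)):
            cv2.polylines(im,[((circ(p,x,y,z,R)+.5-[x0,y0])*6).astype(np.int32)],True,col,1)
    C.append(im)
C.append(np.zeros_like(C[0]));M=np.vstack([np.hstack(C[:2]),np.hstack(C[2:])]);cv2.imwrite('pics/rim.png',cv2.resize(M,(600,600)))
E
```

```text
wrist [0.4321929  0.12323252] [-1.09656377  1.09445659  0.07031681]
[0.43275665 0.12259939] [-1.82708125  1.82362551 -0.11858293] [331.1, 203.2, 354.3, 228.0]
[0.42154952 0.1294455 ] [ 0.41317765 -0.41199414  0.04407314] [334.5, 192.0, 362.3, 212.9]
```

View pics/rim.png

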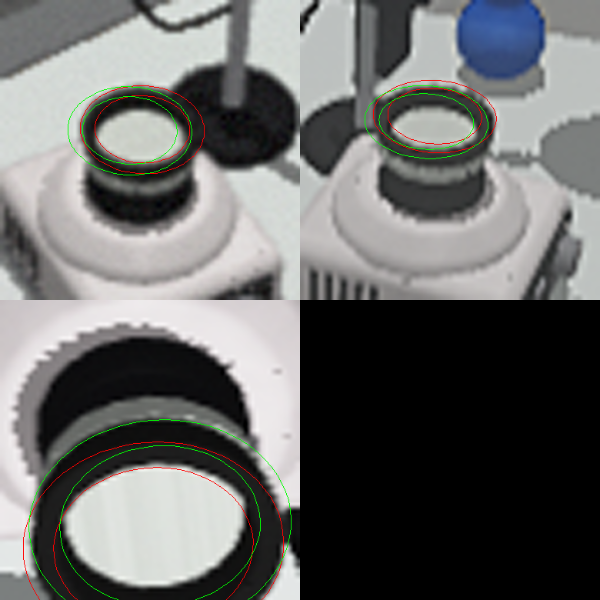

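Fitting the rim ellipse in three views puts the rim at about (0.431, 0.121). That is 152 mm from the hinge, which matches the 151 mm given. The flask axis is at about (0.447, 0.348), right under the TCP, so I'll descend and grip.

```bash
python3 -m pendant '[[0,0,0.04,0,0,0],[0,0,0.04,0,0,0],[0,0,0.04,0,0,0],[0,0,0.04,0,0,0],[0,0,0.034,0,0,0],[0,0,0.022,0,0,0],[0,0,0.012,0,0,0],[0,0,0,0,0,0]]' && python3 -m pendant '[[0,0,0,0,0,0],[0,0,0,0,0,0],[0,0,0,0,0,0],[0,0,0,0,0,0],[0,0,0,0,0,0],[0,0,0,0,0,0],[0,0,0,0,0,0],[0,0,0,0,0,0]]' 0 35 && python3 -m pendant '[[0,0,-0.005,0,0,0],[0,0,-0.01,0,0,0],[0,0,-0.02,0,0,0],[0,0,-0.03,0,0,0],[0,0,-0.03,0,0,0],[0,0,-0.03,0,0,0],[0,0,-0.03,0,0,0],[0,0,0,0,0,0],[0,0,0,0,0,0]]'
python3 - <<'E'
from h import *
a=snap('scene','s4.png');b=snap('side','d4.png')
s=telemetry.read_state();R=np.array(s['ee_rot']);print(s['time'],s['position'],np.round(s['contact_force'],2))
print('tool delta',R.T@(np.array([.431,.121,s['position'][2]])-s['position']))
cv2.imwrite('pics/sd4.png',np.hstack([cv2.resize(q['image'][y:y+150,x:x+120,::-1],(400,500),interpolation=2) for q,x,y in((a,220,170),(b,260,190))]))
E
```

```text
time: 12.35
position: [0.4463, 0.3476, 0.1006]
ee_rot: [[0.258, 0.966, -0.003], [0.966, -0.258, -0.002], [-0.002, -0.003, -1.0]]
contact_force: [0.4, -0.7, 0.5]
width: 0.0855
finger_force: 0.0
time: 13.15
position: [0.4475, 0.3486, 0.1033]
ee_rot: [[0.258, 0.966, 0.001], [0.966, -0.258, 0.001], [0.001, 0.0, -1.0]]
contact_force: [-2.5, -0.4, 5.9]
width: 0.0272
finger_force: 34.4
time: 14.05
position: [0.4472, 0.348, 0.2574]
ee_rot: [[0.258, 0.966, 0.001], [0.966, -0.258, 0.0], [0.0, 0.001, -1.0]]
contact_force: [0.1, 0.1, -2.3]
width: 0.0271
finger_force: 34.7
14.15 [0.4462201  0.34751446 0.25488563] [-0.79 -0.03 -1.53]
tool delta [-0.22279162  0.04363583  0.00050709]
```

View pics/sd4.png

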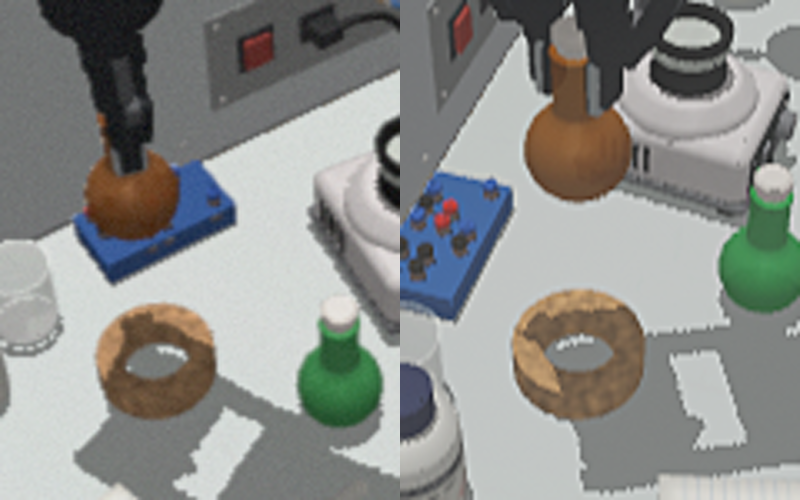

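The flask is held upright and the cork ring stayed in place. Next I move it over the cradle.

```bash
python3 -m pendant '[[-0.014,0.0027,0,0,0,0],[-0.03,0.0059,0,0,0,0],[-0.03,0.0059,0,0,0,0],[-0.03,0.0059,0,0,0,0],[-0.03,0.0059,0,0,0,0],[-0.03,0.0059,0,0,0,0],[-0.03,0.0059,0,0,0,0],[-0.018,0.0035,0,0,0,0],[-0.0108,0.002,0,0,0,0],[0,0,0,0,0,0],[0,0,0,0,0,0],[0,0,0,0,0,0]]'
python3 - <<'E'
from fit import *
a=snap('scene','s5.png');b=snap('side','d5.png')
s=telemetry.read_state();R=np.array(s['ee_rot']);t=np.array(s['position']);print(s['time'],t,np.round(s['contact_force'],2),R.round(3)[:,2])
C=[]
for q,x0,y0 in((a,310,160),(b,310,140)):
    im=cv2.resize(q['image'][y0:y0+90,x0:x0+75,::-1],(400,480),interpolation=2)
    for z,r in((t[2]-.088+.032,.032),):
        # sphere silhouette: circle facing camera
        T=np.array(q['cam_to_world']);c=np.array([t[0],t[1],z]);v=c-T[:3,3];d=np.linalg.norm(v);pc=proj(q,c);rp=q['fx']*r/d
        cv2.circle(im,tuple(int(k) for k in (pc+.5-[x0,y0])*16/3),int(rp*16/3),(0,0,255),1)
    cv2.polylines(im,[((circ(q,.431,.121,.132,.034)+.5-[x0,y0])*16/3).astype(np.int32)],True,(0,255,0),1)
    C.append(im)
cv2.imwrite('pics/h5.png',np.hstack(C))
E
```

```text
time: 15.35
position: [0.4319, 0.1223, 0.2571]
ee_rot: [[0.257, 0.967, -0.0], [0.967, -0.257, 0.0], [0.0, -0.001, -1.0]]
contact_force: [0.8, -0.0, -1.9]
width: 0.0268
finger_force: 34.6
15.45 [0.43195436 0.1223339  0.25721212] [-0.53  1.14 -2.03] [-0.  0. -1.]
```

View pics/h5.png

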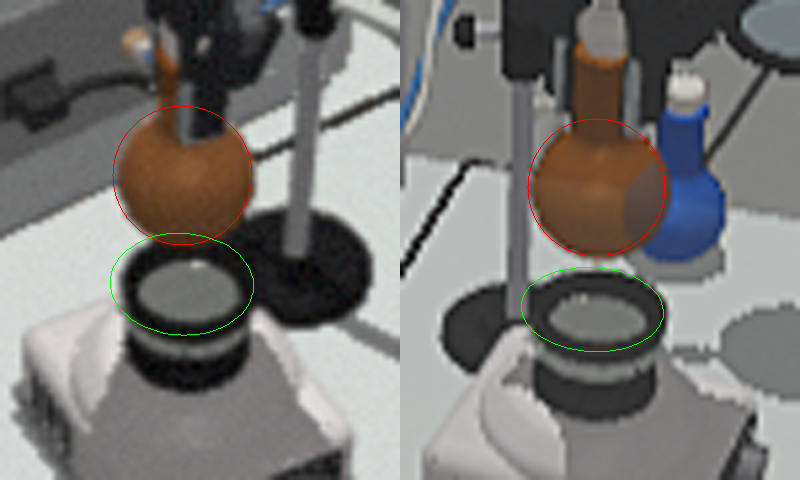

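The flask is over the ring in both views, and the bulb is offset from the rim centre by about 2 mm in y. I trim that and lower gently.

```bash
python3 -m pendant '[[-0.0027,-0.0003,0.008,0,0,0],[0,0,0.012,0,0,0],[0,0,0.012,0,0,0],[0,0,0.008,0,0,0],[0,0,0.003,0,0,0],[0,0,0,0,0,0]]';  python3 -m pendant '[[0,0,0.002,0,0,0],[0,0,0.002,0,0,0],[0,0,0.002,0,0,0],[0,0,0.002,0,0,0],[0,0,0,0,0,0],[0,0,0,0,0,0]]'; python3 -m pendant '[[0,0,0.001,0,0,0],[0,0,0.001,0,0,0],[0,0,0.001,0,0,0],[0,0,0,0,0,0],[0,0,0,0,0,0]]'
```

```text
time: 16.05
position: [0.4306, 0.1191, 0.2134]
ee_rot: [[0.258, 0.966, -0.002], [0.966, -0.258, -0.0], [-0.0, -0.002, -1.0]]
contact_force: [0.5, -0.4, -2.0]
width: 0.0274
finger_force: 34.6
time: 16.65
position: [0.4313, 0.119, 0.207]
ee_rot: [[0.257, 0.966, 0.001], [0.966, -0.257, -0.0], [-0.0, 0.001, -1.0]]
contact_force: [-0.7, -1.0, 2.0]
width: 0.0274
finger_force: 34.9
time: 17.15
position: [0.4313, 0.1191, 0.2037]
ee_rot: [[0.257, 0.966, 0.001], [0.966, -0.257, -0.0], [0.0, 0.001, -1.0]]
contact_force: [-0.6, -1.9, 4.2]
width: 0.0266
finger_force: 35.0
```

```bash
python3 -m pendant '[[-0.001,0,0.001,0,0,0],[0,0,0.001,0,0,0],[0,0,0.001,0,0,0],[0,0,0.001,0,0,0],[0,0,0,0,0,0],[0,0,0,0,0,0]]';  python3 -m pendant '[[0,0,0.001,0,0,0],[0,0,0.001,0,0,0],[0,0,0.001,0,0,0],[0,0,0.001,0,0,0],[0,0,0,0,0,0],[0,0,0,0,0,0]]'
```

```text
time: 17.75
position: [0.431, 0.1184, 0.1998]
ee_rot: [[0.258, 0.966, 0.001], [0.966, -0.258, 0.001], [0.001, 0.001, -1.0]]
contact_force: [-1.6, 0.2, 6.2]
width: 0.0271
finger_force: 35.3
time: 18.35
position: [0.4311, 0.1184, 0.1963]
ee_rot: [[0.257, 0.966, 0.001], [0.966, -0.257, 0.001], [0.001, 0.001, -1.0]]
contact_force: [-3.5, 1.0, 8.1]
width: 0.027
finger_force: 35.5
```

```bash
python3 -m pendant '[[0,-0.001,0.001,0,0,0],[0,0,0,0,0,0],[0,0,0,0,0,0]]';python3 -m pendant '[[0,0,0.001,0,0,0],[0,0,0,0,0,0],[0,0,0,0,0,0]]';python3 -m pendant '[[0,0,0.001,0,0,0],[0,0,0,0,0,0],[0,0,0,0,0,0]]'
```

```text
time: 18.65
position: [0.4308, 0.1185, 0.1959]
ee_rot: [[0.257, 0.966, 0.003], [0.966, -0.257, 0.0], [0.001, 0.003, -1.0]]
contact_force: [-1.4, -0.7, 8.6]
width: 0.0271
finger_force: 35.8
time: 18.95
position: [0.431, 0.1185, 0.1958]
ee_rot: [[0.257, 0.966, 0.003], [0.966, -0.257, 0.0], [0.001, 0.003, -1.0]]
contact_force: [-2.5, -1.2, 12.9]
width: 0.0272
finger_force: 36.2
time: 19.25
position: [0.4311, 0.1185, 0.1957]
ee_rot: [[0.257, 0.966, 0.003], [0.966, -0.257, 0.0], [0.001, 0.003, -1.0]]
contact_force: [-4.8, -1.3, 16.0]
width: 0.027
finger_force: 36.8
```

```bash
python3 -m pendant '[[0,0,0,0,0,0],[0,0,0,0,0,0],[0,0,0,0,0,0]]'
python3 - <<'E'
from h import *
a=snap('scene','s6.png');b=snap('side','d6.png')
cv2.imwrite('pics/f6.png',np.hstack([cv2.resize(q['image'][y:y+150,x:x+120,::-1],(400,500),interpolation=2) for q,x,y in((a,290,140),(b,290,120))]))
E
```

```text
time: 19.55
position: [0.4311, 0.1185, 0.1957]
ee_rot: [[0.257, 0.966, 0.003], [0.966, -0.257, 0.0], [0.001, 0.003, -1.0]]
contact_force: [-5.1, -0.9, 16.2]
width: 0.0274
finger_force: 36.8
```

View pics/f6.png

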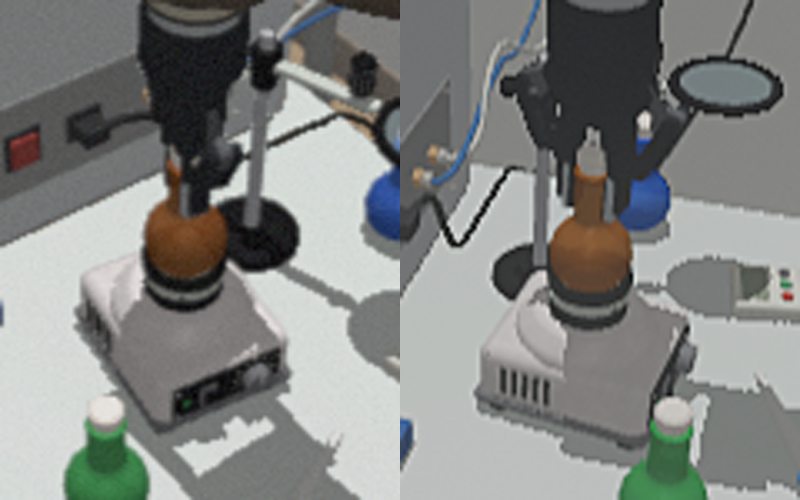

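The bulb sits in the ring at scene crop (185,235). The gap to the collar has nearly closed, the flask is upright, and the magnifier is clear. The force is steady, so I hand in.

```bash
python3 -c "
from cell import workorder;print(workorder.sign_off())"
```

```text
the job is handed in; nothing more can be done
None
```

The magnifier is swung well clear of the mixer, and the amber flask stands upright in the cradle, still gripped and pressed down onto its stop with about 16 N; the job was handed in at 19.6 s on the robot clock.

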